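# Load the jar stand and level it

### The arm

A 6-joint arm with a two-finger parallel gripper is mounted at the origin on the work surface. World frame = base frame: x ahead of the robot, y to its left, z up, the work surface at z = 0. Lengths are in m, angles in rad, forces in N, time in s.
With the tool pointing down it reaches from about 0.375 to 0.975 m from the base axis. Payload 3.8 kg.
Tool frame: the origin (TCP) lies on the centre line of the jaws, within the pads' length; the fingertips stand 8 mm ahead of it and the grasp point (between the pads) lies 11 mm behind it; z points along the fingers, y is the line along which they close (so a half turn about z gives the same grasp; the last joint's range is limited). The gripper opens to 88 mm and grips with 3 to 60 N. Pads are 18 mm wide; open, the fingers measure 123 mm over their backs; the gripper's body (75 mm by 187 mm) begins 45 mm behind the grasp point.
Start: joints at [1.296, 0.264, 1.604, -0, 1.274, -0.037], TCP at [0.159, 0.656, 0.247] pointing down, gripper open.
Joint ranges: [-2.63, 2.63], [-0.94, 2.18], [0.31, 2.57], [-1.31, 4.45], [0, 2.66], [-2.55, 2.55]. Speed limits (rad/s): [2.57, 2.57, 3.14, 3.14, 3.14, 3.14].

### API

Orientations are given as a unit quaternion [x, y, z, w].
In Python, from station import env, vision, workorder gives the robot as it stands.
- The arm moves only by the shell command python3 -m jog 'ROWS'. ROWS is JSON, a list that holds one entry, the list of rows, each a list of 7 numbers: the shift along the world's x, y, z in units of 30 mm (1.0 is 30 mm), then the turn, a rotation vector about the world's x, y, z in units of 6 degrees (1.0 is 6 degrees), then the opening, from 0 (shut) to 1 (fully open). A call has 1 to 5 rows; each row shifts and turns the commanded pose from where the row before left it; what a row does not reach is not made up. A row lasts 1/10 s, in which the tool goes at most 50 mm and 8.59 degrees, less where a joint would pass 70% of its speed; a pose out of reach is approached as far as the arm can. A call is refused whole if a number of a shift passes 1 or a number of a turn 1, either way. A call with a gripper value outside its range is refused whole. The fingers move at their own pace and stop on an object; the grip force is fixed at half the most. Time passes only in rows, so rows that do not move let the fingers close. It gives the time, the measured TCP pose, the force, the opening and the grip force at its end, in the units of the state.
- env.get_state(): the state, without advancing time (a new reading comes with each control period).
- vision.read_camera(name): name is "scene" or "top" or "wrist"; returns a dict with "color" (400x640x3 uint8, red, green, blue), "fx", "fy", "cx", "cy" (pixels), "R" (3x3) and "t" (3): a world point X has camera coordinates R X + t. Camera axes: x right, y down, z forward; pixel columns grow to the right and rows downward; lengths in m; the calibration is good to about 2 mm. A picture is of the moment at which its call begins. There is no depth.
- workorder.finish_job(): hands the job in; it is judged then, once.
The state is a dict: "t": time; "q": joint angles; "joint_vel": joint speeds; "joint_torque": joint torques, N m; "ee_pos": TCP position; "tcp_rot": TCP orientation; "ft_force": force on the tool from outside, world axes, zero at the start; "moment": the same for the moment, N m; "width": finger opening in m; "grip_force": force on a finger pad.
Only numpy, scipy, OpenCV 4.12 (cv2) and the standard library are available. Lean on these libraries where they do the work, as an engineer would, in place of code of your own. Each camera call takes 0.05 s, during which the arm holds its last target. There are 200 camera calls.

### The job

Stand the two spice jars upright in the jar stand's crate, each in a cell of its own, then set the yellow spirit level lengthwise on the open ledge in front of the crate and let go of it. Next turn the black knob of the stand's levelling foot (clockwise raises the sagging end) until the bubble stands between the two black lines. Finish holding the level pressed straight down on the ledge with about a kilo's push (10 N), the bubble still between its lines, and keep pressing: do not lift off at the end, and do not shove the cup, tin, copper pot or oil bottle about.

Things in the scene. Friction and masses are not known exactly. Their poses are not given: they have to be found in the camera images.
- jar_a: amber glass spice jar with a steel lid, 50 mm diameter, 88 mm tall, 0.15 to 0.3 kg; stands on the worktop; origin at the centre of its underside, z up
- jar_b: green glass spice jar with a brass lid, same size and mass range as jar_a; origin at the centre of its underside, z up
- level: yellow spirit level with black ends, 220 mm long (its x), 24 mm wide (its y), 43 mm high (its z), 0.3 kg, lying on the worktop right way up, vial on top; origin at the centre of its underside. On the middle of the top is a green vial 56 mm long and 7 mm proud of the top, with two black lines; the top is free for pressing from 40 to 100 mm either side of the middle
- bubble (a joint): where the pale bubble stands in the vial, 0 = middle, + towards the level's own +x; 0.01 is 1.2 mm. The bubble, 15 mm long, is between the black lines within +-0.0208 (2.5 mm) and stops at +-0.133 (16 mm). It goes to the higher end: 0.45 mm for each milliradian of tilt (+ when the +x end is up), and takes about 2 s to settle after a move
- shelf: wooden board of the jar stand, 235 mm deep (x, away from the robot), 320 mm wide (y), 18 mm thick, top about 68 mm above the worktop; dark red crate fixed along its far side. It tilts about a hinge along x; its origin is on that hinge, at the +y end, 110 mm from the front edge, at the top face (10 mm in from the end). At the start its -y end sags by 0.014 to 0.036 rad
- cell0 (a point): middle of the floor of the crate's cell nearest the hinge (+y); each cell is 64 mm square inside, walls 36 mm high, 70 mm apart centre to centre in a row along the shelf's y, axes as the shelf
- cell1 (a point): middle of the floor of the crate's middle cell
- cell2 (a point): middle of the floor of the crate's cell nearest the knob (-y)
- ledge (a point): point on the board's top on the open ledge between crate and front edge, where the middle of the level goes, its length along the shelf's y (either way round); the ledge is 152 mm deep; this point lies 45 mm from the front edge and 107 mm from the crate, far enough for the gripper to clear the jars (anywhere on the ledge will do); axes as the shelf
- foot_grip (a point): point on the axis of the levelling foot's round black knob, 14 mm below its top: the height to grip; the knob is 40 mm in diameter and 36 mm tall, upright on an ear at the front of the shelf's -y end, its underside 12 mm above the board's top
- foot (a joint): turn of the knob in rad, grows clockwise seen from above, stays where left, stops at 2.2; starts at 0 to 0.15. Each rad raises the -y end of the shelf by 0.025 rad (so moves the bubble by 11.25 mm, 0.094 in joint bubble); the stand comes level at 0.7 to 1.45, the right amount differs each time; it takes 0.25 to 0.3 N m, so grip it firmly (35 N)
- mug: pink cup, 72 mm across, 80 mm tall, loose bystander; origin at the centre of its underside
- tin: tin can with red label, 60 mm across, 85 mm tall, loose bystander; origin at the centre of its underside
- copper_pot: small copper pot, 90 mm across, 60 mm tall, loose bystander; origin under its centre
- oil: amber oil bottle, 64 mm across, 210 mm tall, loose bystander; origin under its centre

How it is judged:
By the outcome, as a careful person would: the job done as asked, in the order asked, and still so for the second after the job is handed in, while the arm keeps its last pose, push and grip.
It also fails if it takes over 72 s, if anything falls off the work surface, if the arm or the gripper's body presses on something with over 40 N, if the wrist force passes 120 N, or if a joint passes its speed limit or range.

## Working session

There is one attempt and no reset: what is moved stays moved. The work goes in short steps, Python scripts to look and compute and a shell command to move; the robot and the scene stay as the last step left them, time stands still between calls to the robot, and variables do not carry over. Pictures are saved under pics/ and viewed, at most 10 in all, crops included, and the job is handed in when it is done.

```bash
ls; mkdir -p pics
python3 - <<'E'
from station import env, vision
import cv2,numpy as np
s=env.get_state(); print(s)
for n in("scene","top","wrist"):
    c=vision.read_camera(n); np.savez(f"pics/{n}0.npz",**c); cv2.imwrite(f"pics/{n}0.png",c["color"][:,:,::-1])
    print(n,c["fx"],c["cx"],c["cy"],np.round(c["R"],3).tolist(),np.round(c["t"],3), np.round(-np.array(c["R"]).T@c["t"],3))
a=cv2.imread("pics/scene0.png");b=cv2.imread("pics/top0.png")
E
```

```text
pics
{'t': 0.0, 'q': array([ 1.29612297e+00,  2.64737276e-01,  1.60538430e+00, -3.18158723e-05,
        1.27368983e+00, -3.69344672e-02]), 'joint_vel': array([-0.00074773,  0.00039391,  0.0003207 , -0.00058512,  0.00077862,
       -0.00094201]), 'joint_torque': array([-2.51699767e-04, -5.02138460e+01, -3.56867230e+01,  7.29508465e-02,
        2.94957706e-02, -1.02806307e-04]), 'ee_pos': array([0.15881101, 0.65533316, 0.24539312]), 'tcp_rot': array([ 1.18584994e-01,  9.92943285e-01, -1.09829838e-03, -1.57125157e-04]), 'ft_force': array([ 0.27892636, -0.0537306 , -0.17037745]), 'moment': array([ 0.0016206 , -0.03108077, -0.03243646]), 'grip_force': 0.0, 'width': 0.08818174062073489}
scene 493.2462008091638 321.78868968115677 202.65044287817162 [[-0.821, 0.571, -0.001], [0.469, 0.673, -0.572], [-0.326, -0.47, -0.82]] [ 0.447 -0.225  1.978] [1.118 0.825 1.493]
top 388.65657272741635 323.8758147351606 201.6699194100925 [[-0.025, -1.0, 0.013], [-0.992, 0.023, -0.123], [0.123, -0.016, -0.992]] [0.06  0.599 1.339] [0.432 0.068 1.401]
wrist 281.7427691265158 318.60392615132287 199.11714356903815 [[0.235, 0.972, -0.001], [0.931, -0.224, 0.288], [0.279, -0.069, -0.958]] [-0.675 -0.04   0.389] [0.087 0.674 0.383]
```

View pics/top0.png

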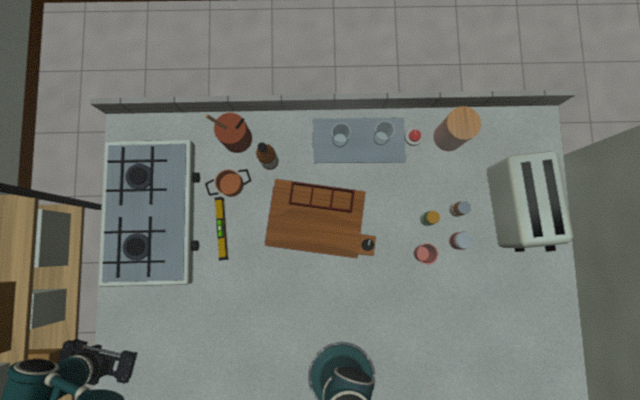

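View pics/scene0.png

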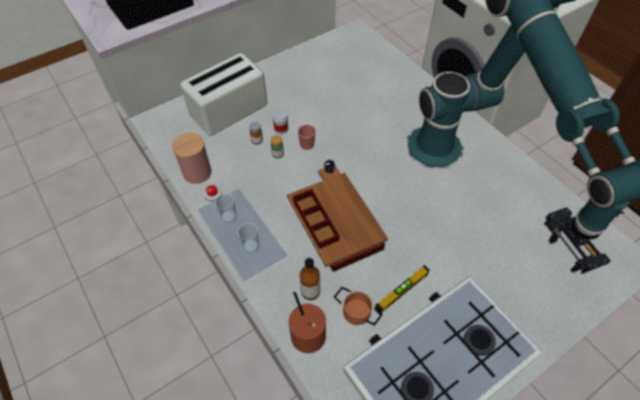

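The top view shows the level at (222,228), the board around (318,218) with the knob at (368,244), green jar at (431,218), amber jar at (461,208), tin (461,240) and mug (426,254). In the scene view the jars are at (277,147) and (256,132), the knob at (330,166) and the level at (403,288).

Run:
```python
import cv2,numpy as np
a=cv2.imread("pics/scene0.png");b=cv2.imread("pics/top0.png")
A=cv2.resize(a[100:260,220:400],None,fx=3,fy=3,interpolation=cv2.INTER_CUBIC)[:, :400]
A=cv2.resize(a[105:305,235:435],(400,400),interpolation=cv2.INTER_CUBIC)
B=cv2.resize(b[165:275,200:480],(800,314),interpolation=cv2.INTER_CUBIC)
im=np.zeros((600,800,3),np.uint8)
im[:285]=cv2.resize(b[170:270,200:480],(800,285),interpolation=cv2.INTER_CUBIC)
im[285:,:400]=cv2.resize(a[110:215,240:373],(400,315),interpolation=cv2.INTER_CUBIC)
im[285:,400:]=cv2.resize(a[180:285,280:413],(400,315),interpolation=cv2.INTER_CUBIC)
cv2.imwrite("pics/comp.png",im)
```

```text
(no output)
```

View pics/comp.png

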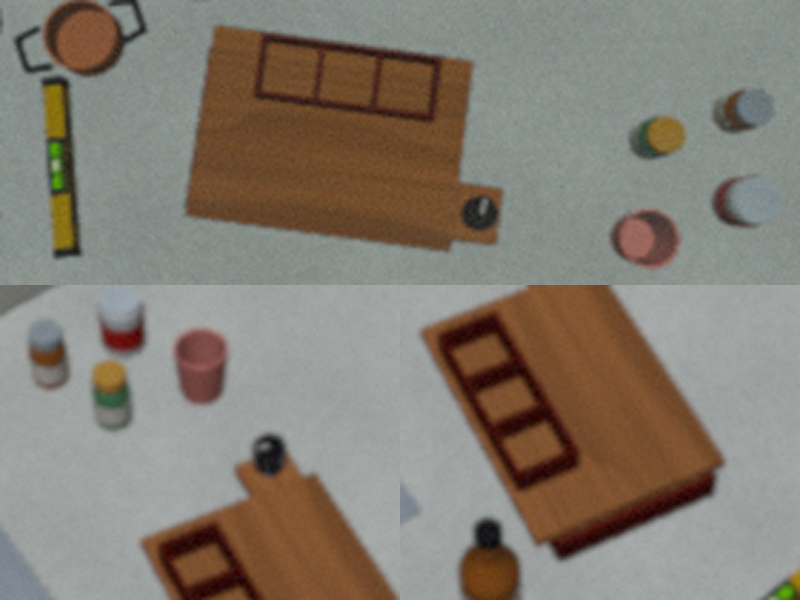

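The crops show the green jar's brass lid at comp (665,134), the amber jar's steel lid (756,107), the tin (758,200), the knob (480,211), and the board turned a few degrees, with the crate's three cells along its far edge.

```bash
cat > geo.py <<'E'
import numpy as np, cv2
def ray(c,uv):
    d=np.array([(uv[0]-c["cx"])/c["fx"],(uv[1]-c["cy"])/c["fy"],1.0])
    R=np.array(c["R"]); return -R.T@np.array(c["t"]), R.T@(d/np.linalg.norm(d))
def plane(c,uv,z):
    o,d=ray(c,uv); return o+d*(z-o[2])/d[2]
def tri(*cu):
    A=np.zeros((3,3));b=np.zeros(3);L=[ray(c,u) for c,u in cu]
    for o,d in L:
        P=np.eye(3)-np.outer(d,d);A+=P;b+=P@o
    X=np.linalg.solve(A,b)
    return X,max(np.linalg.norm(np.cross(X-o,d)) for o,d in L)
def proj(c,X):
    p=np.array(c["R"])@X+np.array(c["t"]);return p[:2]/p[2]*[c["fx"],c["fy"]]+[c["cx"],c["cy"]]
E
python3 - <<'E'
from geo import *
np.set_printoptions(precision=4,suppress=True)
T=dict(np.load("pics/top0.npz"));S=dict(np.load("pics/scene0.npz"))
t=lambda x,y:(200+x*.35-.0,170+y*.351)
l=lambda x,y:(240+x*.3325,110+(y-285)/3)
r=lambda x,y:(280+(x-400)*.3325,180+(y-285)/3)
P={"jar_b lid":(t(665,134),l(109,370)),"jar_a lid":(t(756,107),l(45,330)),"tin":(t(758,200),l(121,300)),"mug":(t(645,237),l(201,345)),"knob":(t(480,211),l(268,445)),
"farL":(t(214,26),r(540,540)),"frontL":(t(186,214),r(722,462)),"farR":(t(472,61),r(420,330)),
"cr farL":(t(262,35),r(523,488)),"cr farR":(t(440,58),r(440,335)),"cr frR":(t(434,121),r(495,315)),"cr frL":(t(255,97),r(578,460))}
for k,(a,b) in P.items(): print(k,*tri((T,a),(S,b)))
# level by hue
for n,c in(("top",T),("scene",S)):
    h=cv2.cvtColor(c["color"],cv2.COLOR_RGB2HSV)
    m=cv2.inRange(h,(22,150,100),(75,255,255))
    k,lab,st,ce=cv2.connectedComponentsWithStats(cv2.morphologyEx(m,cv2.MORPH_CLOSE,np.ones((5,5))))
    print(n,[(st[i].tolist(),ce[i]) for i in range(1,k) if st[i,4]>40])
for z in (.043,): 
    for p in ((56,80),(67,253),(57,166)): print("level",plane(T,t(*p),z))
E
```

```text
jar_b lid [ 0.5326 -0.321   0.0939] 0.00024727367511377007
jar_a lid [ 0.5622 -0.4329  0.0887] 0.000603043077389501
tin [ 0.4506 -0.4287  0.0832] 0.0019089905433301245
mug [ 0.4122 -0.2909  0.0927] 0.0006207435723918269
knob [ 0.4465 -0.0956  0.1097] 0.00027531614090296405
farL [0.6788 0.216  0.0639] 0.0019027339099099035
frontL [0.4521 0.2512 0.0589] 0.0004095069658606849
farR [ 0.6305 -0.0995  0.0552] 0.0006773022706610587
cr farL [0.6626 0.1578 0.0778] 0.0035165219370701046
cr farR [ 0.6288 -0.0561  0.0934] 0.0014159673286069535
cr frR [ 0.5554 -0.0483  0.0838] 9.269493148121413e-05
cr frL [0.5897 0.1652 0.0769] 0.00033316001849013313
top [([216, 200, 10, 57, 295], array([219.8475, 228.3322]))]
scene [([405, 268, 22, 18, 162], array([416.3395, 276.3395])), ([379, 287, 26, 21, 181], array([390.3536, 297.4696]))]
level [0.6208 0.4116 0.043 ]
level [0.4093 0.3966 0.043 ]
level [0.5148 0.4095 0.043 ]
```

```bash
cat > snap.py <<'E'
import sys,cv2,numpy as np
from station import vision
for a in sys.argv[1:]:
    n=a.rstrip("0123456789"); c=vision.read_camera(n); np.savez(f"pics/{a}.npz",**c); cv2.imwrite(f"pics/{a}.png",c["color"][:,:,::-1])
E
python3 -m jog '[[[0.6,-1,0,0,0,0.77,1],[0.6,-1,0,0,0,0,1],[0.6,-1,0,0,0,0,1],[0.6,-1,0,0,0,0,1],[0.6,-1,0,0,0,0,1]]]'
python3 -m jog '[[[0.6,-1,0,0,0,0,1],[0.6,-1,0,0,0,0,1],[0.6,-1,0,0,0,0,1],[0.6,-1,0,0,0,0,1],[0.6,-1,0,0,0,0,1]]]'
python3 snap.py wrist1
python3 -m jog '[[[0.6,-1,0,0,0,0,1],[0.6,-1,0,0,0,0,1],[0.3,-1,0,0,0,0,1],[0.3,-1,0,0,0,0,1],[0.3,-1,0,0,0,0,1]]]'
python3 snap.py wrist2
python3 -m jog '[[[0.3,-1,0,0,0,0,1],[0.3,-1,0,0,0,0,1],[0.3,-1,0,0,0,0,1],[0.3,-1,0,0,0,0,1],[0.3,-1,0,0,0,0,1]]]'
python3 snap.py wrist3
python3 -m jog '[[[0.2,-1,0,0,0,0,1],[0.2,-1,0,0,0,0,1],[0.2,-1,0,0,0,0,1],[0.2,-1,0,0,0,0,1],[0.2,-1,0,0,0,0,1]]]'
python3 snap.py wrist4
python3 -m jog '[[[0,-1,0,0,0,0,1],[0,-1,0,0,0,0,1],[0,-1,0,0,0,0,1],[0,0,0,0,0,0,1]]]'
python3 snap.py wrist5
python3 - <<'E'
import cv2,numpy as np
I=[cv2.imread(f"pics/wrist{i}.png") for i in(1,2,3,4,5)]
o=[cv2.resize(x,(400,250)) for x in I]
f=np.vstack([np.hstack(o[:2]),np.hstack(o[2:4])])
cv2.imwrite("pics/m1.png",f)
E
```

```text
t: 0.65
ee_pos: [0.2494, 0.5046, 0.2463]
tcp_rot: [0.078, 0.997, -0.0, -0.0]
ft_force: [0.3, -0.5, -0.3]
width: 0.0882
grip_force: 0.0
t: 1.15
ee_pos: [0.3393, 0.3546, 0.2465]
tcp_rot: [0.078, 0.997, -0.0, -0.0]
ft_force: [0.2, -0.1, -0.2]
width: 0.0883
grip_force: 0.0
t: 1.7
ee_pos: [0.402, 0.2049, 0.2465]
tcp_rot: [0.078, 0.997, -0.0, -0.0]
ft_force: [0.8, -0.0, -1.1]
width: 0.0878
grip_force: 0.0
t: 2.25
ee_pos: [0.447, 0.0551, 0.2466]
tcp_rot: [0.078, 0.997, 0.0, -0.0]
ft_force: [0.2, -0.3, 0.2]
width: 0.0882
grip_force: 0.0
t: 2.8
ee_pos: [0.4771, -0.0948, 0.2466]
tcp_rot: [0.079, 0.997, 0.0, -0.0]
ft_force: [-0.5, 0.4, 0.2]
width: 0.0882
grip_force: 0.0
t: 3.25
ee_pos: [0.4771, -0.1862, 0.2465]
tcp_rot: [0.08, 0.997, -0.0, -0.0]
ft_force: [1.0, 0.4, -0.3]
width: 0.088
grip_force: 0.0
```

View pics/m1.png

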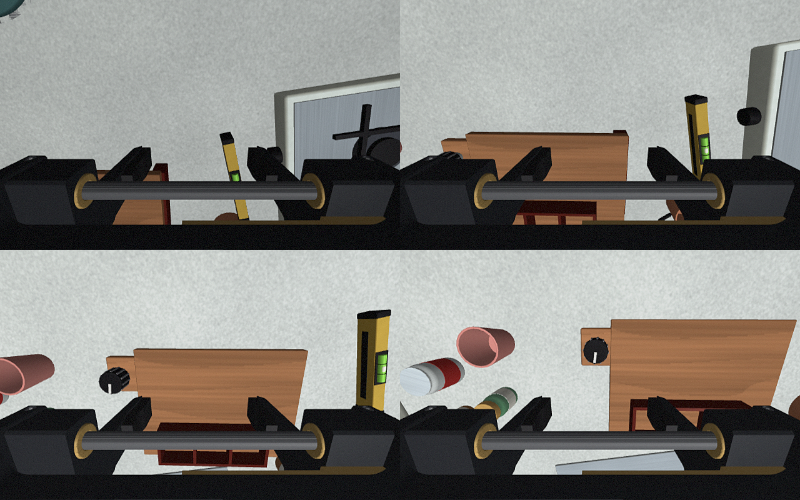

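The wrist views show the level, board, knob (full px about (955,560) of the mosaic's lower right → knob at (596,350)) and jars half hidden behind the gripper. I need the tool further out so the jars fall in the clear upper half.

```bash
python3 -m jog '[[[1,-0.8,0,0,0,0,1],[1,-0.8,0,0,0,0,1],[1,-0.8,0,0,0,0,1],[1,-0.8,0,0,0,0,1],[1,-0.8,0,0,0,0,1]]]' | head -2
python3 -m jog '[[[0.4,0,0,0,0,0,1],[0,0,0,0,0,0,1]]]' | head -2
python3 snap.py wrist6
python3 -m jog '[[[0,-1,0,0,0,0,1],[0,-1,0,0,0,0,1],[0,-1,0,0,0,0,1],[0,0,0,0,0,0,1]]]' | head -2
python3 snap.py wrist7
python3 - <<'E'
import cv2,numpy as np
I=[cv2.imread(f"pics/wrist{i}.png")[:280] for i in(6,7)]
cv2.imwrite("pics/m2.png",np.vstack(I))
E
```

```text
t: 3.8
ee_pos: [0.6285, -0.3028, 0.2464]
t: 4.0
ee_pos: [0.6403, -0.3024, 0.2457]
t: 4.45
ee_pos: [0.6375, -0.3958, 0.2469]
```

View pics/m2.png

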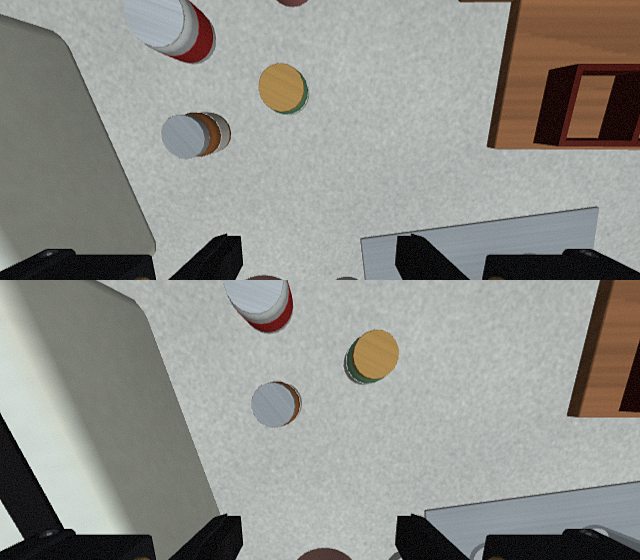

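The wrist views show both lids clearly: w6 amber jar (185,136), green jar (282,89); w7 amber (275,124), green (376,75), with free space round both.

```bash
python3 - <<'E'
from geo import *
np.set_printoptions(precision=4,suppress=True)
W={i:dict(np.load(f"pics/wrist{i}.npz")) for i in(6,7)}
G={"a":{6:(185,136),7:(275,124)},"b":{6:(282,89),7:(376,75)}}
for j in G:
    L=[]
    for i,(u,v) in G[j].items():
        g=cv2.cvtColor(W[i]["color"],cv2.COLOR_RGB2GRAY); x0,y0=u-40,max(v-40,0)
        r=cv2.resize(g[y0:v+40,x0:u+40],None,fx=4,fy=4,interpolation=cv2.INTER_CUBIC)
        h=cv2.HoughCircles(cv2.GaussianBlur(r,(9,9),2),cv2.HOUGH_GRADIENT,1,40,param1=80,param2=15,minRadius=76,maxRadius=110)
        h=h[0]; h=h[np.argmin(np.hypot(h[:,0]/4+x0-u,h[:,1]/4+y0-v))]
        p=(h[0]/4+x0-.4,h[1]/4+y0-.4); L.append((W[i],p)); print(j,i,p,h[2]/4, plane(W[i],p,.088))
    print(j,tri(*L))
E
python3 -c "
from station import env;s=env.get_state();print(s['ee_pos'],s['tcp_rot'])"
```

```text
a 6 (np.float32(180.725), np.float32(138.975)) 23.425 [ 0.5686 -0.4336  0.088 ]
a 7 (np.float32(270.725), np.float32(125.475)) 23.35 [ 0.5668 -0.4333  0.088 ]
a (array([ 0.5677, -0.4332,  0.0887]), np.float64(0.0008753902884880096))
b 6 (np.float32(285.225), np.float32(85.975)) 27.35 [ 0.5353 -0.318   0.088 ]
b 7 (np.float32(378.725), np.float32(74.975)) 25.625 [ 0.5369 -0.3201  0.088 ]
b (array([ 0.5354, -0.3186,  0.0815]), np.float64(0.0008399551357670325))
[ 0.63780511 -0.39392637  0.24684663] [ 7.92857459e-02  9.96851829e-01  3.02237848e-04 -3.30553273e-04]
```

```bash
python3 -m jog '[[[-0.8,-0.43,-0.3,0,0,0,1],[-0.8,-0.43,-0.3,0,0,0,1],[-0.8,-0.43,-0.3,0,0,0,1],[0,0,-1,0,0,0,1],[0,0,-1,0,0,0,1]]]' | head -2
python3 -m jog '[[[0,0,-1,0,0,0,1],[0,0,-1,0,0,0,1],[0,0,-1,0,0,0,1],[0,0,-0.53,0,0,0,1],[0,0,0,0,0,0,1]]]'
python3 -m jog '[[[0,0,0,0,0,0,0],[0,0,0,0,0,0,0],[0,0,0,0,0,0,0],[0,0,0,0,0,0,0],[0,0,0,0,0,0,0]]]'
```

```text
t: 5.0
ee_pos: [0.5666, -0.4314, 0.161]
t: 5.5
ee_pos: [0.5651, -0.4296, 0.0509]
tcp_rot: [0.078, 0.997, 0.002, -0.002]
ft_force: [-0.4, -0.2, -1.3]
width: 0.0884
grip_force: 0.0
t: 6.0
ee_pos: [0.5674, -0.433, 0.0548]
tcp_rot: [0.079, 0.997, -0.0, 0.001]
ft_force: [1.1, 3.1, 2.1]
width: 0.0502
grip_force: 1.5
```

```bash
python3 -m jog '[[[0,0,0.5,0,0,0,0],[0,0,1,0,0,0,0],[0,0,1,0,0,0,0],[0,0,1,0,0,0,0],[0,0,1,0,0,0,0]]]'
python3 -m jog '[[[0,0,1,0,0,0,0],[0,0,1,0,0,0,0],[0.4,1,0,0,0,0,0],[0.4,1,0,0,0,0,0],[0.4,1,0,0,0,0,0]]]' |head -2
python3 -m jog '[[[0.4,1,0,0,0,0,0],[0.4,1,0,0,0,0,0],[0.4,1,0,0,0,0,0],[0.4,1,0,0,0,0,0],[0.4,1,0,0,0,0,0]]]' |head -2
python3 -m jog '[[[0.4,1,0,0,0,0,0],[0.4,1,0,0,0,0,0],[0.4,1,0,0,0,0,0],[0.4,1,0,0,0,0,0],[0,0,0,0,0,0,0]]]'
python3 snap.py wrist8
python3 -m jog '[[[0,1,0,0,0,0,0],[0,1,0,0,0,0,0],[0,1,0,0,0,0,0],[0,0,0,0,0,0,0]]]'
python3 snap.py wrist9
python3 - <<'E'
import cv2,numpy as np
I=[cv2.imread(f"pics/wrist{i}.png")[:280] for i in(8,9)]
cv2.imwrite("pics/m3.png",np.vstack(I))
E
```

```text
t: 6.5
ee_pos: [0.5665, -0.4325, 0.1902]
tcp_rot: [0.079, 0.997, 0.0, -0.0]
ft_force: [0.0, -0.9, -2.7]
width: 0.0486
grip_force: 30.0
t: 7.0
ee_pos: [0.6028, -0.342, 0.2497]
t: 7.5
ee_pos: [0.6628, -0.1914, 0.2491]
t: 8.0
ee_pos: [0.7118, -0.0684, 0.2489]
tcp_rot: [0.077, 0.997, 0.001, -0.0]
ft_force: [-1.1, -0.3, -3.0]
width: 0.0487
grip_force: 30.0
t: 8.45
ee_pos: [0.7103, 0.0198, 0.2489]
tcp_rot: [0.077, 0.997, 0.001, -0.0]
ft_force: [-1.0, -0.5, -1.9]
width: 0.0486
grip_force: 30.0
```

View pics/m3.png

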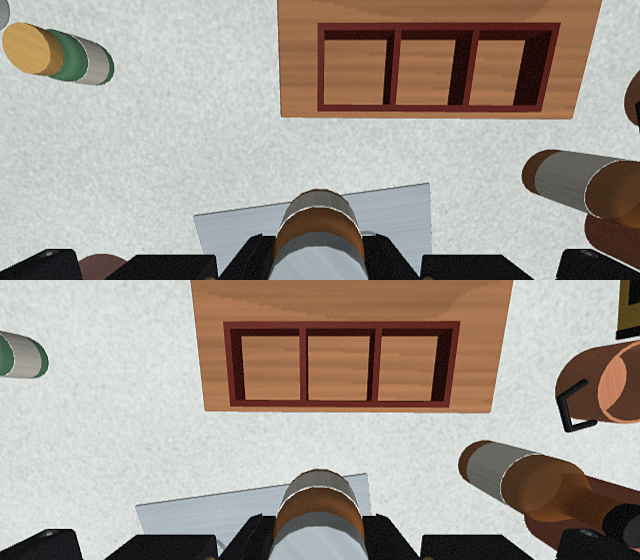

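The crate is seen whole in both: w8 outer rim corners at (317,23),(560,22),(318,111),(544,111); w9 at (223,42),(460,41),(231,127),(446,126); the jar hangs upright in the gripper.

Run:
```python
from geo import *
np.set_printoptions(precision=4,suppress=True)
W={i:dict(np.load(f"pics/wrist{i}.npz")) for i in(8,9)}
P={}
for k,a,b in(("fR",(317,23),(223,42)),("fL",(560,22),(460,41)),("bR",(318,111),(231,127)),("bL",(544,111),(446,126))):
    P[k],e=tri((W[8],a),(W[9],b)); print(k,P[k],e)
zm=np.mean([p[2] for p in P.values()])
Q={k:(plane(W[8],a,.1)+plane(W[9],b,.1))/2 for k,a,b in(("fR",(317,23),(223,42)),("fL",(560,22),(460,41)),("bR",(318,111),(231,127)),("bL",(544,111),(446,126)))}
for D in(P,Q):
    c=np.mean(list(D.values()),0); y=(D["fL"]+D["bL"]-D["fR"]-D["bR"])/2; x=(D["bL"]+D["bR"]-D["fL"]-D["fR"])/2
    print("centre",c,"len",np.linalg.norm(y),np.linalg.norm(x),"yaw",np.degrees(np.arctan2(-y[0],y[1])),np.degrees(np.arctan2(x[1],x[0])),"slope y",y[2]/y[1])
    u=y/np.linalg.norm(y)
    for i,s in enumerate((.07,0,-.07)): print("cell",i,c+s*u)
```

```text
fR [ 0.5595 -0.0454  0.0952] 0.00020884110063434792
fL [0.5931 0.1684 0.1013] 0.0002452406086620788
bR [ 0.635  -0.0562  0.0963] 0.00011222392056671399
bL [0.6655 0.1463 0.1194] 0.0007699798934039696
centre [0.6133 0.0533 0.103 ] len 0.21110178386762724 0.07634638689377653 yaw -8.75555198402037 -12.542451993750243 slope y 0.07029546907095531
cell 0 [0.6239 0.1223 0.1079]
cell 1 [0.6133 0.0533 0.103 ]
cell 2 [ 0.6026 -0.0157  0.0982]
centre [0.6141 0.0567 0.1   ] len 0.2162061882026633 0.0752392443657247 yaw -8.593165367824714 -8.476048604391899 slope y -6.491648432678371e-17
cell 0 [0.6245 0.1259 0.1   ]
cell 1 [0.6141 0.0567 0.1   ]
cell 2 [ 0.6036 -0.0126  0.1   ]
```

```bash
python3 -m jog '[[[-0.89,-0.27,0,0,0,0,0],[-0.89,-0.27,0,0,0,0,0],[-0.89,-0.27,0,0,0,0,0],[-0.89,-0.27,0,0,0,0,0],[0,0,-0.5,0,0,0,0]]]' | head -2
python3 -m jog '[[[0,0,-1,0,0,0,0],[0,0,-0.8,0,0,0,0],[0,0,-0.6,0,0,0,0],[0,0,-0.6,0,0,0,0],[0,0,-0.5,0,0,0,0]]]' | head -4
python3 -m jog '[[[0,0,-0.2,0,0,0,0],[0,0,0,0,0,0,0],[0,0,0,0,0,0,0]]]' | head -4
python3 -m jog '[[[0,0,-0.08,0,0,0,0],[0,0,0,0,0,0,0]]]' | head -4
python3 -m jog '[[[0,0,-0.06,0,0,0,0],[0,0,0,0,0,0,0]]]' | head -4
```

```text
t: 9.0
ee_pos: [0.6026, -0.018, 0.2363]
t: 9.5
ee_pos: [0.6039, -0.0163, 0.1271]
tcp_rot: [0.079, 0.997, -0.0, -0.001]
ft_force: [-0.3, 0.2, -3.3]
t: 9.8
ee_pos: [0.6049, -0.0154, 0.1234]
tcp_rot: [0.079, 0.997, -0.0, 0.001]
ft_force: [0.6, 0.5, -1.5]
t: 10.0
ee_pos: [0.6047, -0.0151, 0.1211]
tcp_rot: [0.078, 0.997, -0.0, 0.001]
ft_force: [-0.6, 0.4, -3.1]
t: 10.2
ee_pos: [0.6042, -0.015, 0.1187]
tcp_rot: [0.078, 0.997, -0.0, 0.0]
ft_force: [-0.4, 0.3, -4.0]
```

```bash
for i in 1; do python3 -m jog '[[[0,0,-0.07,0,0,0,0],[0,0,0,0,0,0,0]]]' | head -4; done
python3 -m jog '[[[0,0,-0.07,0,0,0,0],[0,0,0,0,0,0,0]]]' | head -4
```

```text
t: 10.4
ee_pos: [0.6045, -0.0151, 0.1168]
tcp_rot: [0.078, 0.997, 0.0, 0.0]
ft_force: [-0.6, 0.0, -1.8]
t: 10.6
ee_pos: [0.6053, -0.0152, 0.116]
tcp_rot: [0.079, 0.997, 0.0, 0.001]
ft_force: [-1.7, -0.1, 3.9]
```

```bash
python3 -m jog '[[[0,0,0,0,0,0,0.8],[0,0,0,0,0,0,0.8],[0,0,0,0,0,0,0.8],[0,0,1,0,0,0,0.8],[0,0,1,0,0,0,1]]]'
python3 -m jog '[[[0,0,1,0,0,0,1],[0,0,1,0,0,0,1],[0,-1,0,0,0,0,1],[-0.3,-1,0,0,0,0,1],[-0.3,-1,0,0,0,0,1]]]' | head -2
python3 snap.py wrist10
python3 -m jog '[[[-0.3,-1,0,0,0,0,1],[-0.3,-1,0,0,0,0,1],[-0.3,-1,0,0,0,0,1],[-0.3,-1,0,0,0,0,1],[-0.3,-1,0,0,0,0,1]]]' | head -2
python3 -m jog '[[[-0.27,-1,0,0,0,0,1],[0,-1,0,0,0,0,1],[0,-0.15,0,0,0,0,1],[0,0,-1,0,0,0,1],[0,0,-1,0,0,0,1]]]' 
cat > /dev/null
```

```text
t: 11.1
ee_pos: [0.6029, -0.015, 0.1732]
tcp_rot: [0.079, 0.997, 0.0, -0.002]
ft_force: [0.9, 0.3, 1.6]
width: 0.0764
grip_force: 0.0
t: 11.6
ee_pos: [0.5862, -0.1058, 0.2347]
t: 12.15
ee_pos: [0.5407, -0.2561, 0.2342]
t: 12.65
ee_pos: [0.5341, -0.3198, 0.1749]
tcp_rot: [0.079, 0.997, -0.0, 0.001]
ft_force: [0.0, 0.3, 0.0]
width: 0.0883
grip_force: 0.0
```

```bash
python3 -m jog '[[[0,0,-1,0,0,0,1],[0,0,-1,0,0,0,1],[0,0,-1,0,0,0,1],[0,0,-1,0,0,0,1],[0,0,0,0,0,0,1]]]' | head -2
python3 -m jog '[[[0,0,0,0,0,0,0],[0,0,0,0,0,0,0],[0,0,0,0,0,0,0],[0,0,0,0,0,0,0],[0,0,0,0,0,0,0]]]'
python3 -m jog '[[[0,0,0.2,0,0,0,0],[0,0,0.3,0,0,0,0],[0,0,1,0,0,0,0],[0,0,1,0,0,0,0],[0,0,1,0,0,0,0]]]'
python3 -m jog '[[[0,0,1,0,0,0,0],[0,0,1,0,0,0,0],[0,0,1,0,0,0,0],[0.2,1,0,0,0,0,0],[0.2,1,0,0,0,0,0]]]' | head -2
python3 -m jog '[[[0.2,1,0,0,0,0,0],[0.2,1,0,0,0,0,0],[0.2,1,0,0,0,0,0],[0.2,1,0,0,0,0,0],[0.2,1,0,0,0,0,0]]]' | head -2
python3 -m jog '[[[0.2,1,0,0,0,0,0],[0.2,1,0,0,0,0,0],[0.2,1,0,0,0,0,0],[0.2,1,0,0,0,0,0],[0.2,1,0,0,0,0,0]]]' | head -2
python3 -m jog '[[[0.2,1,0,0,0,0,0],[0.2,1,0,0,0,0,0],[0.2,0.8,0,0,0,0,0],[0,0,0,0,0,0,0]]]'
```

```text
t: 13.15
ee_pos: [0.5297, -0.3162, 0.0493]
t: 13.65
ee_pos: [0.534, -0.3206, 0.0559]
tcp_rot: [0.078, 0.997, -0.001, 0.001]
ft_force: [0.0, -2.3, 2.2]
width: 0.0503
grip_force: 1.1
t: 14.15
ee_pos: [0.5326, -0.3191, 0.1603]
tcp_rot: [0.079, 0.997, 0.0, -0.001]
ft_force: [-0.2, -0.0, -2.9]
width: 0.0489
grip_force: 30.0
t: 14.65
ee_pos: [0.5455, -0.2598, 0.2516]
t: 15.15
ee_pos: [0.5747, -0.1081, 0.2496]
t: 15.65
ee_pos: [0.6047, 0.0418, 0.2495]
t: 16.05
ee_pos: [0.623, 0.1275, 0.2494]
tcp_rot: [0.077, 0.997, 0.001, -0.0]
ft_force: [-0.5, -0.3, -2.8]
width: 0.0484
grip_force: 30.0
```

Run:
```python
from geo import *
np.set_printoptions(precision=4,suppress=True)
for i,u in((8,(545,175)),(9,(482,185))): print(plane(dict(np.load(f"pics/wrist{i}.npz")),u,0.01))
T=dict(np.load("pics/top0.npz")); print(plane(T,(262,148),.2),plane(T,(270,163),.03))
```

```text
[0.7632 0.2372 0.01  ]
[0.763  0.2402 0.01  ]
[0.7557 0.2396 0.2   ] [0.7457 0.2355 0.03  ]
```

```bash
python3 -m jog '[[[0.05,0,-1,0,0,0,0],[0,0,-1,0,0,0,0],[0,0,-0.9,0,0,0,0],[0,0,-0.7,0,0,0,0],[0,0,-0.4,0,0,0,0]]]' | head -4
python3 -m jog '[[[0,0,-0.1,0,0,0,0],[0,0,0,0,0,0,0],[0,0,0,0,0,0,0]]]' | head -4
python3 -m jog '[[[0,0,-0.06,0,0,0,0],[0,0,0,0,0,0,0]]]' | head -4
```

```text
t: 16.55
ee_pos: [0.6227, 0.1234, 0.127]
tcp_rot: [0.079, 0.997, -0.001, -0.002]
ft_force: [-1.0, 0.4, -3.8]
t: 16.85
ee_pos: [0.6257, 0.1244, 0.128]
tcp_rot: [0.079, 0.997, 0.0, 0.001]
ft_force: [0.6, 0.5, -2.3]
t: 17.05
ee_pos: [0.6252, 0.1245, 0.1256]
tcp_rot: [0.079, 0.997, 0.0, 0.001]
ft_force: [0.0, -0.2, -2.8]
```

```bash
python3 -m jog '[[[0,0,-0.08,0,0,0,0],[0,0,0,0,0,0,0]]]' | head -4
python3 -m jog '[[[0,0,-0.07,0,0,0,0],[0,0,0,0,0,0,0]]]' | head -4
```

```text
t: 17.25
ee_pos: [0.6245, 0.1244, 0.1221]
tcp_rot: [0.078, 0.997, -0.0, -0.0]
ft_force: [-0.2, 0.2, -2.8]
t: 17.45
ee_pos: [0.6255, 0.1243, 0.1216]
tcp_rot: [0.078, 0.997, 0.0, 0.001]
ft_force: [-1.2, -0.6, 1.6]
```

```bash
python3 -m jog '[[[0,0,0,0,0,0,0.8],[0,0,0,0,0,0,0.8],[0,0,0,0,0,0,0.8],[0,0,1,0,0,0,0.8],[0,0,1,0,0,0,1]]]'
python3 -m jog '[[[0,0,1,0,0,0,1],[0,0,1,0,0,0,1],[0,0,1,0,0,0,1],[0.1,1,0,0,0,0,1],[0.1,1,0,0,0,0,1]]]' | head -2
python3 -m jog '[[[0.1,1,0,0,0,0,1],[0.1,1,0,0,0,0,1],[0.1,1,0,0,0,0,1],[0.1,1,0,0,0,0,1],[0.1,1,0,0,0,0,1]]]' | head -2
python3 -m jog '[[[0.1,1,0,0,0,0,1],[0,0,0,0,0,0,1],[0,0,0,0,0,0,1]]]' | head -2
python3 snap.py wrist11
python3 -m jog '[[[0,1,0,0,0,0,1],[0,1,0,0,0,0,1],[0,0.5,0,0,0,0,1],[0,0,0,0,0,0,1]]]' | head -2
python3 snap.py wrist12
python3 - <<'E'
import cv2,numpy as np
I=[cv2.imread(f"pics/wrist{i}.png")[:200] for i in(10,11,12)]
cv2.imwrite("pics/m4.png",np.vstack(I))
E
```

```text
t: 17.95
ee_pos: [0.6234, 0.1243, 0.179]
tcp_rot: [0.079, 0.997, -0.0, -0.002]
ft_force: [-0.1, 1.3, -0.5]
width: 0.0767
grip_force: 0.0
t: 18.45
ee_pos: [0.6317, 0.1847, 0.2723]
t: 18.95
ee_pos: [0.6455, 0.3357, 0.2698]
t: 19.25
ee_pos: [0.6483, 0.3649, 0.2694]
t: 19.7
ee_pos: [0.6484, 0.4401, 0.2698]
```

View pics/m4.png

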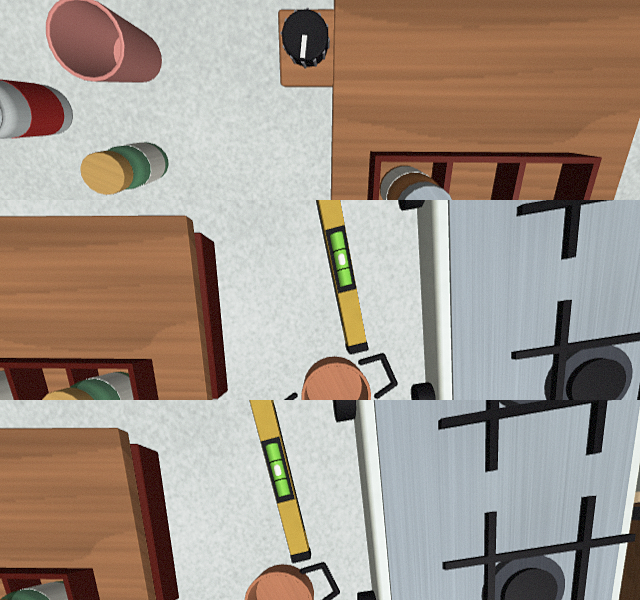

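Both jars stand in their cells; the level's vial centre is at (342,59) in w11 and (278,70) in w12, its far black end at (356,147) and (300,155); nothing stands close to its middle. The knob top is at (305,37) in w10.

```bash
python3 - <<'E'
from geo import *
np.set_printoptions(precision=4,suppress=True)
W={i:dict(np.load(f"pics/wrist{i}.npz")) for i in(4,10,11,12)}
L=[];F=[]
for i in(11,12):
    h=cv2.cvtColor(W[i]["color"],cv2.COLOR_RGB2HSV); m=cv2.inRange(h,(40,120,60),(75,255,255)); m[:, :230]=0
    m=cv2.morphologyEx(m,cv2.MORPH_CLOSE,np.ones((9,9)))
    cs=max(cv2.findContours(m,0,2)[0],key=cv2.contourArea); r=cv2.minAreaRect(cs); print(i,r)
    b=cv2.boxPoints(r); b=b[np.argsort(b[:,1])]; A,B=b[:2].mean(0),b[2:].mean(0)
    pa,pb=plane(W[i],A,.048),plane(W[i],B,.048); print("vial centre",(pa+pb)/2,"len",np.linalg.norm(pb-pa),"yaw",np.degrees(np.arctan2(*(pb-pa)[1::-1])))
    L.append((W[i],r[0]))
print("level tri",tri(*L))
print("far end",tri((W[11],(356,147)),(W[12],(300,155))), plane(W[11],(356,147),.043),plane(W[12],(300,155),.043))
c4=(596*1.6-640,0)
print("knob",plane(W[10],(305,37),.11),plane(W[4],((596-400)*1.6,(349-250)*1.6),.11),tri((W[10],(305,37)),(W[4],((596-400)*1.6,(349-250)*1.6))))
E
python3 -c "
from station import env;s=env.get_state();print(s['ee_pos'],s['tcp_rot'])"
```

```text
11 ((340.6538391113281, 58.26923370361328), (54.91251754760742, 12.94366455078125), 78.69007110595703)
vial centre [0.5177 0.4118 0.048 ] len 0.05822525292339541 yaw 4.778070928365158
12 ((277.48907470703125, 69.24357604980469), (54.06441116333008, 12.655661582946777), 75.46554565429688)
vial centre [0.518  0.4127 0.048 ] len 0.057785614698908805 yaw 4.652198748268692
level tri (array([0.5165, 0.4121, 0.0438]), np.float64(0.00014276354096632657))
far end (array([0.6227, 0.4196, 0.0287]), np.float64(0.00038821135796400014)) [0.6213 0.418  0.043 ] [0.6205 0.4209 0.043 ]
knob [ 0.4503 -0.0952  0.11  ] [ 0.4432 -0.0936  0.11  ] (array([ 0.4459, -0.0949,  0.0913]), np.float64(0.0004866774236138547))
[0.64858209 0.43886313 0.26982736] [ 7.82196372e-02  9.96936000e-01 -5.37523523e-04 -1.04407462e-04]
```

Run:
```python
from geo import *
np.set_printoptions(precision=4,suppress=True)
W={i:dict(np.load(f"pics/wrist{i}.npz")) for i in(11,12)}
for i,rows in((11,(60,150)),(12,(70,160))):
  for r in rows:
    g=cv2.cvtColor(W[i]["color"],cv2.COLOR_RGB2GRAY)[r-4:r+5].mean(0); d=np.abs(np.diff(g)); k=[j for j in range(330,470) if d[j]>8]; print(i,r,k,np.round(g[k]))
for z in(.0,.05,.08,.1):
    # edge of top face / foot of side
    print(z,plane(W[11],(449,80),z),plane(W[12],(378,80),z),plane(W[11],(421,80),z),plane(W[12],(358,80),z))
```

```text
11 60 [331, 333, 334, 335, 336, 337, 338, 339, 343, 344, 345, 346, 347, 348, 349, 350, 351, 352, 417, 418, 419, 432, 433, 434, 435, 436, 437, 438, 439, 447, 448, 450] [ 65.  32.  46.  86. 113. 130. 161. 210. 247. 235. 186. 170. 116.  46.
  26.  42. 156. 231. 220. 230. 160. 103. 114. 141. 165. 187. 202. 217.
 227. 243. 255. 108.]
11 150 [344, 345, 346, 347, 348, 351, 354, 355, 357, 362, 367, 368, 379, 383, 384, 423, 424, 436, 437, 438, 439, 440, 441, 442, 449, 450, 451, 452, 453] [220. 210. 142.  94.  64.  39.  56.  65.  71.  99. 115. 182. 188. 175.
 194. 220. 106. 104. 135. 164. 191. 209. 224. 235. 247. 255. 111. 119.
 187.]
12 70 [357, 358, 359, 364, 365, 366, 367, 368, 369, 370, 378, 379, 380] [221. 232. 138. 102. 114. 151. 186. 201. 217. 229. 247. 222. 110.]
12 160 [366, 367, 368, 369, 373, 374, 375, 376, 377, 378, 386, 387, 388, 413, 414, 426, 428, 441, 442, 457] [218. 226. 214. 111. 101. 111. 153. 191. 211. 227. 251. 208. 124. 184.
 174. 176. 186. 179. 149. 101.]
0.0 [0.5578 0.5561 0.    ] [ 0.5434  0.5378 -0.    ] [0.552  0.5191 0.    ] [0.5392 0.5113 0.    ]
0.05 [0.5599 0.5341 0.05  ] [0.5472 0.5273 0.05  ] [0.5548 0.5017 0.05  ] [0.5436 0.504  0.05  ]
0.08 [0.5612 0.5209 0.08  ] [0.5495 0.521  0.08  ] [0.5565 0.4912 0.08  ] [0.5462 0.4997 0.08  ]
0.1 [0.562  0.5121 0.1   ] [0.5511 0.5167 0.1   ] [0.5576 0.4842 0.1   ] [0.548  0.4968 0.1   ]
```

```bash
python3 -m jog '[[[-1,-0.3,0,0,0,0.76,0.5],[-1,-0.3,0,0,0,0.76,0.5],[-1,-0.3,-1,0,0,0.76,0.5],[-1,0,-1,0,0,0,0.5],[-0.37,0,-1,0,0,0,0.5]]]' | head -3
python3 -m jog '[[[0,0,-1,0,0,0,0.5],[0,0,-1,0,0,0,0.5],[0,0,-1,0,0,0,0.5],[0,0,0,0,0,0,0.5],[0,0,0,0,0,0,0.5]]]' | head -3
```

```text
t: 20.25
ee_pos: [0.5155, 0.4102, 0.18]
tcp_rot: [-0.04, 0.999, -0.0, -0.0]
t: 20.75
ee_pos: [0.5175, 0.411, 0.0901]
tcp_rot: [-0.04, 0.999, -0.001, -0.001]
```

```bash
python3 -m jog '[[[0,0.03,-1,0,0,0,0.5],[0,0,-0.8,0,0,0,0.5],[0,0,-0.33,0,0,0,0.5],[0,0,0,0,0,0,0.5],[0,0,0,0,0,0,0]]]'
python3 -m jog '[[[0,0,0,0,0,0,0],[0,0,0,0,0,0,0],[0,0,0,0,0,0,0],[0,0,0,0,0,0,0],[0,0,0,0,0,0,0]]]'
```

```text
t: 21.25
ee_pos: [0.5188, 0.414, 0.0282]
tcp_rot: [-0.041, 0.999, 0.001, 0.001]
ft_force: [-0.5, -0.3, 0.1]
width: 0.0379
grip_force: 0.0
t: 21.75
ee_pos: [0.5187, 0.4137, 0.0281]
tcp_rot: [-0.041, 0.999, 0.001, 0.001]
ft_force: [-0.0, -2.5, 5.9]
width: 0.0236
grip_force: 30.0
```

```bash
python3 -m jog '[[[0,0,0.3,0,0,0,0],[0,0,1,0,0,0,0],[0,0,1,0,0,0,0],[0,0,1,0,0,0,0],[0,0,1,0,0,0,0]]]' |tail -4
python3 -m jog '[[[0,0,1,0,0,0,0],[0,0,1,0,0,0,0],[-0.09,-0.6,0,0,0,-0.96,0],[-0.09,-0.6,0,0,0,-0.96,0],[-0.09,-0.6,0,0,0,-0.96,0]]]' |head -3
python3 -m jog '[[[-0.09,-0.6,0,0,0,-0.96,0],[-0.09,-0.6,0,0,0,-0.96,0],[-0.09,-0.6,0,0,0,-0.96,0],[-0.09,-0.6,0,0,0,-0.96,0],[-0.09,-0.6,0,0,0,-0.96,0]]]' |head -3
python3 -m jog '[[[-0.09,-0.6,0,0,0,-0.96,0],[-0.09,-0.6,0,0,0,-0.96,0],[-0.09,-0.6,0,0,0,-0.96,0],[-0.09,-0.6,0,0,0,-0.96,0],[-0.09,-0.6,0,0,0,-0.96,0]]]' |head -3
python3 -m jog '[[[-0.09,-0.6,0,0,0,-0.96,0],[-0.09,-0.6,0,0,0,-0.96,0],[-0.09,-0.6,0,0,0,-0.96,0],[-0.09,-0.6,0,0,0,-0.96,0],[-0.09,-0.6,0,0,0,-0.96,0]]]' |head -3
python3 -m jog '[[[0,0,0,0,0,0,0],[0,0,0,0,0,0,0]]]'
python3 snap.py wrist13 top13
```

```text
tcp_rot: [-0.041, 0.999, -0.0, -0.001]
ft_force: [0.5, 0.3, -3.4]
width: 0.0239
grip_force: 30.0
t: 22.75
ee_pos: [0.5086, 0.3588, 0.2151]
tcp_rot: [0.112, 0.994, -0.0, -0.0]
t: 23.25
ee_pos: [0.4949, 0.2685, 0.2147]
tcp_rot: [0.355, 0.935, -0.0, -0.001]
t: 23.75
ee_pos: [0.4814, 0.1786, 0.2148]
tcp_rot: [0.577, 0.817, -0.0, -0.001]
t: 24.25
ee_pos: [0.468, 0.0887, 0.2149]
tcp_rot: [0.762, 0.648, -0.0, -0.0]
t: 24.45
ee_pos: [0.4685, 0.0895, 0.2151]
tcp_rot: [0.76, 0.65, 0.0, -0.0]
ft_force: [-0.8, 0.0, -3.4]
width: 0.0236
grip_force: 30.0
```

```bash
python3 -m jog '[[[0.1,0,-0.8,0.23,-0.035,0,0],[0,0,-1,0,0,0,0],[0,0,-0.9,0,0,0,0],[0,0,-0.7,0,0,0,0],[0,0,-0.3,0,0,0,0]]]' |head -4
python3 -m jog '[[[0,0,-0.1,0,0,0,0],[0,0,0,0,0,0,0],[0,0,0,0,0,0,0]]]' |head -4
python3 -m jog '[[[0,0,-0.08,0,0,0,0],[0,0,0,0,0,0,0]]]' |head -4
python3 -m jog '[[[0,0,-0.05,0,0,0,0],[0,0,0,0,0,0,0]]]' |head -4
```

```text
t: 25.05
ee_pos: [0.4701, 0.0899, 0.1018]
tcp_rot: [0.76, 0.65, 0.007, -0.009]
ft_force: [0.2, 0.4, -3.5]
t: 25.35
ee_pos: [0.4731, 0.0896, 0.1025]
tcp_rot: [0.76, 0.65, 0.01, -0.007]
ft_force: [-0.5, -0.7, -1.5]
t: 25.55
ee_pos: [0.4724, 0.0894, 0.0995]
tcp_rot: [0.76, 0.649, 0.01, -0.008]
ft_force: [0.1, 0.1, -4.2]
t: 25.75
ee_pos: [0.4718, 0.0892, 0.0973]
tcp_rot: [0.76, 0.649, 0.009, -0.008]
ft_force: [-0.5, 0.0, -2.3]
```

```bash
python3 -m jog '[[[0,0,-0.07,0,0,0,0],[0,0,0,0,0,0,0]]]' |head -4
python3 -m jog '[[[0,0,-0.05,0,0,0,0],[0,0,0,0,0,0,0]]]' |head -4
python3 -m jog '[[[0,0,-0.05,0,0,0,0],[0,0,0,0,0,0,0]]]' |head -4
```

```text
t: 25.95
ee_pos: [0.4716, 0.0892, 0.0949]
tcp_rot: [0.76, 0.649, 0.009, -0.008]
ft_force: [0.6, 0.2, -2.5]
t: 26.15
ee_pos: [0.4717, 0.0893, 0.0935]
tcp_rot: [0.76, 0.649, 0.009, -0.008]
ft_force: [-1.5, -0.4, -3.1]
t: 26.35
ee_pos: [0.472, 0.0893, 0.0921]
tcp_rot: [0.76, 0.649, 0.009, -0.008]
ft_force: [-0.3, 0.3, -3.2]
```

```bash
python3 -m jog '[[[0,0,-0.05,0,0,0,0],[0,0,0,0,0,0,0]]]' |head -4
python3 -m jog '[[[0,0,-0.04,0,0,0,0],[0,0,0,0,0,0,0]]]' |head -4
```

```text
t: 26.55
ee_pos: [0.4722, 0.0892, 0.0917]
tcp_rot: [0.76, 0.649, 0.009, -0.008]
ft_force: [-3.1, -0.8, 5.4]
t: 26.75
ee_pos: [0.4723, 0.0891, 0.0913]
tcp_rot: [0.76, 0.65, 0.009, -0.008]
ft_force: [-6.3, -2.2, 10.9]
```

```bash
python3 -m jog '[[[0,0,0.06,0,0,0,0.45],[0,0,0,0,0,0,0.45],[0,0,0.3,0,0,0,0.45],[0,0,1,-0.23,0.035,0,0.45],[0,0,1,0,0,0,0.6]]]'
python3 -m jog '[[[0,-0.4,1,0,0,0,0.6],[0,-0.8,0.6,0,0,0,0.6],[0,-1,0,0,0,0,0.6],[0,-0.6,0,0,0,0,0.6],[0,0,0,0,0,0,0.6]]]' |head -3
python3 -m jog '[[[0,0,0,0,0,0,0.6],[0,0,0,0,0,0,0.6],[0,0,0,0,0,0,0.6],[0,0,0,0,0,0,0.6],[0,0,0,0,0,0,0.6]]]' |head -3
python3 snap.py wrist14
python3 - <<'E'
import cv2,numpy as np
cv2.imwrite("pics/m5.png",cv2.imread("pics/wrist14.png"))
E
```

```text
t: 27.25
ee_pos: [0.4713, 0.0894, 0.1607]
tcp_rot: [0.76, 0.65, -0.001, -0.0]
ft_force: [1.3, -0.1, -0.5]
width: 0.0453
grip_force: 0.0
t: 27.75
ee_pos: [0.4722, 0.0037, 0.2092]
tcp_rot: [0.761, 0.648, 0.0, 0.001]
t: 28.25
ee_pos: [0.4719, 0.0058, 0.2082]
tcp_rot: [0.76, 0.65, -0.0, -0.0]
```

View pics/m5.png

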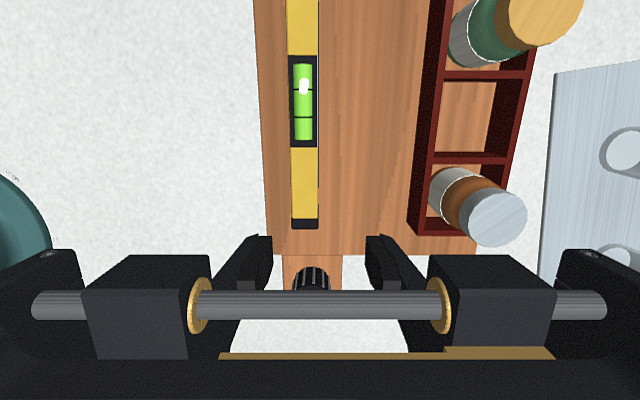

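The level lies lengthwise on the ledge; vial lines at rows 90 and 117, bubble centre at row ~86 → about 12.7 mm towards the hinge, 28 mrad, so roughly 1.13 rad (65°) of knob. Check the knob estimate against this view.

```bash
cat > bub.py <<'E'
import sys
from geo import *
c=dict(np.load(f"pics/{sys.argv[1]}.npz")); h=cv2.cvtColor(c["color"],cv2.COLOR_RGB2HSV)
g=cv2.inRange(h,(40,120,40),(80,255,255)); g=cv2.morphologyEx(g,cv2.MORPH_CLOSE,np.ones((11,11)))
cs=max(cv2.findContours(g,0,2)[0],key=cv2.contourArea); x,y,w,k=cv2.boundingRect(cs)
col=c["color"][y:y+k,x+w//2-3:x+w//2+4].astype(float).mean(1); v=h[y:y+k,x+w//2-3:x+w//2+4,2].mean(1)
print("vial",x,y,w,k); print("blue",np.round(col[:,2]).astype(int).tolist()); print("green",np.round(col[:,1]).astype(int).tolist())
E
python3 bub.py wrist14
python3 - <<'E'
from geo import *
c=dict(np.load("pics/wrist14.npz"))
for x in(.4405,.4465,.4525): print(x,proj(c,np.array([x,-.095,.108])),proj(c,np.array([x+.003,-.075,.100])))
E
```

```text
vial 293 63 20 77
blue [59, 93, 106, 104, 103, 104, 102, 103, 105, 103, 103, 102, 103, 98, 104, 198, 245, 253, 249, 247, 247, 247, 247, 248, 248, 249, 249, 250, 248, 242, 229, 175, 97, 99, 102, 102, 102, 101, 101, 102, 101, 102, 102, 103, 102, 101, 102, 102, 101, 100, 103, 103, 98, 60, 23, 79, 106, 102, 102, 100, 101, 99, 101, 100, 100, 101, 101, 99, 102, 100, 100, 101, 101, 101, 102, 104, 90]
green [125, 231, 248, 241, 240, 240, 240, 240, 241, 240, 240, 240, 240, 239, 241, 246, 251, 252, 251, 251, 251, 251, 251, 251, 252, 253, 253, 253, 252, 248, 237, 228, 236, 240, 239, 240, 239, 239, 239, 239, 238, 239, 239, 239, 239, 239, 239, 239, 239, 238, 240, 243, 240, 152, 52, 200, 250, 240, 239, 238, 238, 237, 238, 238, 238, 238, 238, 237, 238, 238, 238, 238, 238, 238, 239, 247, 229]
0.4405 [303.28063872 303.46585655] [303.25149482 281.04994851]
0.4465 [309.25455257 302.66731359] [309.18579711 280.23539735]
0.4525 [315.23990582 301.8672415 ] [315.1313876  279.41929676]
```

```bash
python3 -m jog '[[[-0.2,-0.85,0,0,0,0,0.7],[-0.2,-0.85,0,0,0,0,0.7],[-0.2,-0.85,-0.5,0,0,0,0.7],[-0.18,-0.81,-0.5,0,0,0,0.7],[0,0,-0.8,0,0,0,0.7]]]' |head -3
python3 -m jog '[[[0,0,-0.8,0,0,0,0.7],[0,0,-0.8,0,0,0,0.7],[0,0,-0.5,0,0,0,0.7],[0,0,-0.2,0,0,0,0.7],[0,0,0,0,0,0,0.7]]]' 
python3 -m jog '[[[0,0,0,0,0,0,0],[0,0,0,0,0,0,0],[0,0,0,0,0,0,0],[0,0,0,0,0,0,0],[0,0,0,0,0,0,0]]]'
```

```text
t: 28.8
ee_pos: [0.4494, -0.0978, 0.1552]
tcp_rot: [0.761, 0.649, 0.001, 0.002]
t: 29.3
ee_pos: [0.4479, -0.0952, 0.0845]
tcp_rot: [0.76, 0.649, -0.001, -0.001]
ft_force: [0.9, 0.5, -0.1]
width: 0.0618
grip_force: 0.0
t: 29.8
ee_pos: [0.4486, -0.0956, 0.0858]
tcp_rot: [0.76, 0.649, 0.0, 0.0]
ft_force: [-1.5, -0.8, 1.7]
width: 0.0395
grip_force: 30.0
```

```bash
python3 -m jog '[[[0,0,0.027,0,0,-0.95,0],[0,0,0.027,0,0,-0.95,0],[0,0,0.027,0,0,-0.95,0],[0,0,0,0,0,0,0]]]'
python3 -c "
from station import env;s=env.get_state();print(s['moment'])"
python3 -m jog '[[[0,0,0.027,0,0,-0.95,0],[0,0,0.027,0,0,-0.95,0],[0,0,0.027,0,0,-0.95,0],[0,0,0.027,0,0,-0.95,0],[0,0,0,0,0,0,0]]]'
python3 -m jog '[[[0,0,0.027,0,0,-0.95,0],[0,0,0.027,0,0,-0.95,0],[0,0,0.027,0,0,-0.95,0],[0,0,0.027,0,0,-0.95,0],[0,0,0,0,0,0,0]]]'
python3 snap.py top15 scene15
```

```text
t: 30.2
ee_pos: [0.4486, -0.0955, 0.0882]
tcp_rot: [0.849, 0.529, 0.0, 0.0]
ft_force: [-1.1, -0.3, 3.2]
width: 0.0396
grip_force: 30.0
[ 0.01507672  0.52486162 -0.12773731]
t: 30.7
ee_pos: [0.4487, -0.0953, 0.0913]
tcp_rot: [0.936, 0.352, 0.0, -0.0]
ft_force: [-0.6, 1.4, 4.6]
width: 0.0396
grip_force: 30.0
t: 31.2
ee_pos: [0.4488, -0.0952, 0.0945]
tcp_rot: [0.987, 0.16, 0.0, -0.0]
ft_force: [-0.7, 2.0, 3.9]
width: 0.0393
grip_force: 30.0
```

```bash
python3 -m jog '[[[0,0,0,0,0,0,0.65],[0,0,0,0,0,0,0.65],[0,0,0.4,0,0,0,0.65],[0,0,1,0,0,0,0.65],[0,0.4,1,0,0,0.95,0.65]]]' |head -3
python3 -m jog '[[[0.1,0.4,1,0,0,0.95,0.65],[0.1,0.4,0.4,0,0,0.95,0.65],[0.1,0.4,0,0,0,0.95,0.65],[0.1,0.4,0,0,0,0.95,0.65],[0.1,0.4,0,0,0,0.95,0.65]]]' |head -3
python3 -m jog '[[[0.1,0.4,0,0,0,0.95,0.3],[0.1,0.4,0,0,0,0.95,0],[0.1,0.2,0,0,0,0.95,0],[0,0,0,0,0,0.95,0],[0,0,0,0,0,0.95,0]]]' |head -3
python3 -m jog '[[[0,0,0,0,0,0,0],[0,0,0,0,0,0,0],[0,0,0,0,0,0,0]]]'
python3 snap.py wrist16; python3 bub.py wrist16
```

```text
t: 31.8
ee_pos: [0.4481, -0.0842, 0.167]
tcp_rot: [0.978, 0.209, -0.001, 0.0]
t: 32.3
ee_pos: [0.4639, -0.0233, 0.2093]
tcp_rot: [0.896, 0.444, 0.001, 0.001]
t: 32.8
ee_pos: [0.4728, 0.0066, 0.2089]
tcp_rot: [0.759, 0.651, 0.0, 0.0]
t: 33.1
ee_pos: [0.4726, 0.0064, 0.2085]
tcp_rot: [0.761, 0.649, 0.0, 0.0]
ft_force: [-0.4, 0.7, -0.3]
width: 0.0009
grip_force: 0.0
vial 291 62 21 78
blue [75, 103, 99, 98, 99, 98, 98, 98, 98, 99, 98, 98, 99, 98, 98, 97, 96, 97, 97, 98, 96, 97, 98, 101, 87, 29, 26, 75, 101, 96, 91, 96, 185, 247, 249, 246, 244, 243, 243, 243, 244, 243, 244, 243, 243, 239, 233, 205, 136, 86, 93, 96, 100, 81, 6, 65, 102, 96, 95, 94, 95, 95, 94, 93, 95, 94, 94, 94, 93, 93, 93, 94, 93, 94, 94, 93, 98, 83]
green [182, 249, 236, 234, 234, 234, 234, 234, 234, 234, 234, 233, 234, 233, 234, 233, 232, 233, 233, 233, 232, 233, 234, 242, 221, 68, 58, 191, 244, 234, 231, 232, 241, 249, 249, 249, 249, 248, 248, 248, 248, 248, 248, 248, 248, 246, 241, 225, 222, 232, 230, 233, 242, 208, 1, 167, 246, 233, 230, 230, 230, 230, 230, 230, 230, 229, 230, 229, 229, 229, 229, 229, 228, 229, 229, 230, 241, 213]
```

Bubble now sits centred (rows 32–47, lines at 25.5 and 54). Locate the pressing spot 60 mm on the knob side of the vial.

Run:
```python
from geo import *
from station import env
np.set_printoptions(precision=4,suppress=True)
c=dict(np.load("pics/wrist16.npz"))
v=plane(c,(301.2,62+39.8),.116); g=plane(c,(304.5,227),.111)
h=cv2.cvtColor(c["color"],cv2.COLOR_RGB2HSV); m=cv2.inRange(h,(18,100,60),(35,255,255)); m[:145]=0;m[235:]=0; m[:,:260]=0;m[:,350:]=0
cs=max(cv2.findContours(m,0,2)[0],key=cv2.contourArea); r=cv2.minAreaRect(cs); print(r,"yellow centre",plane(c,r[0],.111), cv2.boundingRect(cs))
print("vial",v); u=np.array([.152,.988])
print("press",v[:2]-.06*u); s=env.get_state(); print(s["ee_pos"],s["ft_force"])
```

```text
((302.5401611328125, 182.49130249023438), (75.4417953491211, 28.12537384033203), 89.0759506225586) yellow centre [0.4619 0.0275 0.111 ] (288, 145, 30, 76)
vial [0.4724 0.0917 0.116 ]
press [0.4633 0.0324]
[0.4725 0.0064 0.2084] [-0.1615  0.3352 -0.1904]
```

```bash
python3 -m jog '[[[-0.32,0.82,-0.6,0,0,0,0],[0,0,-0.8,0,0,0,0],[0,0,-0.7,0,0,0,0],[0,0,-0.5,0,0,0,0],[0,0,0,0,0,0,0]]]' |head -4
python3 -m jog '[[[0,0,-0.12,0,0,0,0],[0,0,0,0,0,0,0],[0,0,0,0,0,0,0]]]' |head -4
python3 snap.py wrist17; python3 bub.py wrist17 | head -2
```

```text
t: 33.65
ee_pos: [0.4608, 0.031, 0.1279]
tcp_rot: [0.761, 0.649, -0.002, -0.002]
ft_force: [-0.3, 0.2, -0.4]
t: 33.95
ee_pos: [0.4637, 0.0311, 0.1276]
tcp_rot: [0.761, 0.649, 0.001, 0.001]
ft_force: [-0.1, 0.2, 0.2]
vial 303 84 29 112
blue [79, 111, 107, 106, 105, 105, 106, 105, 105, 105, 105, 105, 106, 105, 104, 105, 105, 105, 105, 104, 104, 105, 104, 104, 105, 104, 105, 105, 105, 104, 105, 104, 104, 104, 106, 109, 93, 3, 8, 69, 112, 105, 104, 105, 103, 97, 113, 228, 255, 253, 252, 252, 251, 250, 250, 250, 250, 250, 250, 250, 250, 250, 250, 250, 251, 250, 247, 243, 237, 220, 150, 93, 103, 104, 104, 107, 102, 69, 3, 24, 77, 110, 106, 103, 104, 104, 104, 103, 103, 105, 105, 103, 104, 104, 103, 104, 103, 105, 103, 105, 103, 103, 104, 103, 103, 104, 104, 103, 105, 106, 99, 61]
```

```bash
python3 -m jog '[[[0,0,-0.12,0,0,0,0],[0,0,0,0,0,0,0]]]' |sed -n '2p;4p'
python3 -m jog '[[[0,0,-0.1,0,0,0,0],[0,0,0,0,0,0,0]]]' |sed -n '2p;4p'
python3 -m jog '[[[0,0,-0.05,0,0,0,0],[0,0,0,0,0,0,0]]]' |sed -n '2p;4p'
```

```text
ee_pos: [0.4628, 0.0311, 0.1229]
ft_force: [-0.5, -0.1, -0.1]
ee_pos: [0.4626, 0.0311, 0.1196]
ft_force: [-0.2, -0.4, -0.1]
ee_pos: [0.4631, 0.031, 0.1189]
ft_force: [-1.5, -0.8, 4.3]
```

```bash
python3 -m jog '[[[0,0,-0.03,0,0,0,0],[0,0,0,0,0,0,0],[0,0,0,0,0,0,0]]]' |sed -n '2p;4p'
python3 -c "
from station import env;s=env.get_state();print(s['ft_force'])"
```

```text
ee_pos: [0.4632, 0.0309, 0.1186]
ft_force: [-2.3, -1.6, 8.1]
[-2.3437571  -1.61817861  8.12397457]
```

```bash
python3 -m jog '[[[-0.017,-0.012,-0.015,0,0,0,0],[0,0,0,0,0,0,0],[0,0,0,0,0,0,0]]]' |sed -n '1p;2p;4p'
python3 -m jog '[[[0,0,0,0,0,0,0],[0,0,0,0,0,0,0],[0,0,0,0,0,0,0],[0,0,0,0,0,0,0],[0,0,0,0,0,0,0]]]' |sed -n '1p;2p;4p'
python3 snap.py wrist18; python3 bub.py wrist18 | head -2
```

```text
t: 35.2
ee_pos: [0.4632, 0.0308, 0.1185]
ft_force: [-2.6, 0.3, 7.9]
t: 35.7
ee_pos: [0.4631, 0.0308, 0.1185]
ft_force: [-2.9, 0.4, 8.8]
vial 303 82 31 118
blue [80, 111, 107, 105, 105, 104, 105, 104, 104, 104, 104, 104, 103, 106, 103, 105, 104, 104, 104, 104, 104, 104, 104, 105, 104, 103, 104, 103, 104, 104, 104, 104, 104, 104, 103, 105, 103, 108, 92, 21, 10, 34, 83, 110, 104, 98, 111, 222, 255, 253, 251, 251, 251, 249, 249, 249, 249, 250, 249, 249, 249, 250, 249, 249, 250, 250, 250, 246, 242, 238, 231, 198, 106, 98, 103, 104, 103, 103, 104, 104, 108, 95, 43, 6, 35, 86, 109, 104, 102, 104, 104, 104, 104, 103, 104, 104, 105, 104, 103, 104, 103, 103, 104, 104, 104, 103, 103, 103, 104, 103, 102, 104, 103, 103, 103, 104, 108, 92]
```

```bash
python3 -m jog '[[[-0.025,0,-0.01,0,0,0,0],[0,0,0,0,0,0,0],[0,0,0,0,0,0,0],[0,0,0,0,0,0,0],[0,0,0,0,0,0,0]]]' |sed -n '1p;2p;4p'
python3 -m jog '[[[0,0,0,0,0,0,0],[0,0,0,0,0,0,0],[0,0,0,0,0,0,0],[0,0,0,0,0,0,0],[0,0,0,0,0,0,0]]]' |sed -n '1p;2p;4p'
python3 -m jog '[[[0,0,0,0,0,0,0],[0,0,0,0,0,0,0],[0,0,0,0,0,0,0],[0,0,0,0,0,0,0],[0,0,0,0,0,0,0]]]' |sed -n '1p;2p;4p'
python3 snap.py wrist19 wrist20; python3 bub.py wrist20 | head -2
```

```text
t: 36.25
ee_pos: [0.463, 0.0309, 0.1185]
ft_force: [-2.2, -0.2, 8.9]
t: 36.75
ee_pos: [0.463, 0.0309, 0.1185]
ft_force: [-1.7, 0.9, 9.0]
t: 37.25
ee_pos: [0.463, 0.0309, 0.1185]
ft_force: [-1.1, 0.6, 8.2]
vial 303 82 32 118
blue [81, 113, 108, 107, 106, 106, 107, 106, 105, 107, 106, 106, 106, 106, 106, 106, 105, 106, 104, 106, 105, 105, 105, 104, 105, 105, 104, 105, 106, 105, 105, 105, 105, 105, 104, 105, 106, 111, 92, 22, 6, 36, 85, 110, 104, 98, 112, 229, 255, 253, 253, 252, 252, 251, 251, 251, 251, 251, 251, 251, 251, 251, 251, 251, 251, 251, 251, 248, 245, 239, 232, 190, 103, 100, 102, 105, 102, 104, 104, 105, 108, 97, 42, 6, 40, 87, 109, 103, 104, 104, 104, 104, 104, 104, 103, 103, 104, 104, 103, 104, 102, 104, 104, 104, 103, 103, 104, 104, 103, 103, 104, 103, 104, 103, 103, 105, 107, 89]
```

View pics/wrist20.png

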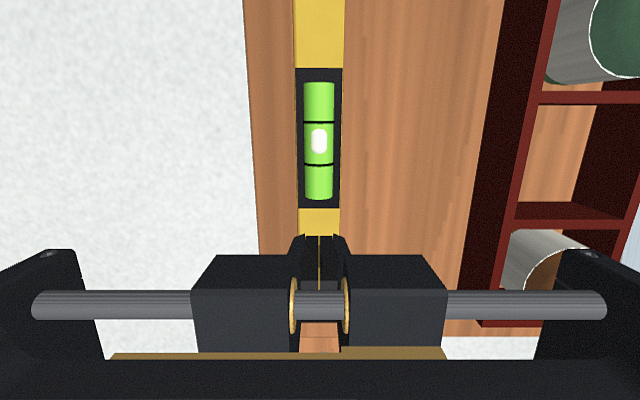

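The vial is fully seen: lines at rows ~121 and ~165, bubble 129–153, steady between them, fingers on the yellow top. Push a touch more to reach 10 N.

```bash
python3 -m jog '[[[-0.01,0,-0.015,0,0,0,0],[0,0,0,0,0,0,0],[0,0,0,0,0,0,0],[0,0,0,0,0,0,0],[0,0,0,0,0,0,0]]]' |sed -n '1p;2p;4p'
python3 -m jog '[[[0,0,0,0,0,0,0],[0,0,0,0,0,0,0],[0,0,0,0,0,0,0],[0,0,0,0,0,0,0],[0,0,0,0,0,0,0]]]' |sed -n '1p;2p;4p'
python3 -m jog '[[[0,0,0,0,0,0,0],[0,0,0,0,0,0,0],[0,0,0,0,0,0,0],[0,0,0,0,0,0,0],[0,0,0,0,0,0,0]]]' |sed -n '1p;2p;4p'
python3 snap.py wrist21; python3 bub.py wrist21 | head -2 | cut -c1-420
```

```text
t: 37.85
ee_pos: [0.4629, 0.0309, 0.1184]
ft_force: [-0.9, 0.6, 9.7]
t: 38.35
ee_pos: [0.4629, 0.0309, 0.1183]
ft_force: [-2.5, 0.6, 10.8]
t: 38.85
ee_pos: [0.463, 0.0309, 0.1184]
ft_force: [-1.7, -0.1, 9.2]
vial 303 82 31 118
blue [80, 111, 105, 106, 105, 105, 105, 104, 105, 105, 105, 105, 104, 104, 105, 104, 103, 103, 105, 104, 104, 104, 104, 104, 105, 104, 104, 103, 105, 103, 103, 104, 104, 104, 103, 104, 105, 109, 92, 20, 7, 35, 82, 110, 102, 89, 173, 245, 254, 251, 251, 251, 249, 249, 249, 249, 249, 249, 249, 249, 249, 249, 249, 249, 250, 249, 248, 245, 240, 234, 219, 159, 93, 101, 104, 104, 101, 104, 103, 104, 108, 95, 40, 6, 37, 83,
```

```bash
python3 -c "
from station import workorder;print(workorder.finish_job())"
```

```text
the job is handed in; nothing more can be done
None
```

Job handed in at about 39 s: both jars stand in their own cells and the level is on the ledge, held down with about 10 N. In the last picture the bubble was steady between its lines, about 1.4 mm off centre of the 2.5 mm allowed.

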